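# Hang the new head on the balance-arm desk lamp and rebalance it

## Robot

A 6-joint arm with a two-finger parallel gripper is mounted at the origin on the work surface. World frame = base frame: x ahead of the robot, y to its left, z up, the work surface at z = 0. Lengths are in m, angles in rad, forces in N, time in s.
With the tool pointing down it reaches from about 0.375 to 0.925 m from the base axis. Payload 5.7 kg.
Tool frame: the origin (TCP) lies midway between the tips of the shut fingers; the grasp point (between the pads) lies 19 mm behind it; z points along the fingers, x is the direction in which the jaws open and shut, and the axes are right-handed (so a half turn about z gives the same grasp; the last joint's range is limited). The gripper opens to 88 mm and grips with 3 to 60 N. Pads are 20 mm wide; open, the fingers measure 115 mm over their backs; the gripper's body (75 mm by 178 mm) begins 61 mm behind the grasp point.
Start: joints at [1.029, 0.359, 1.51, -0, 1.272, -0.115], TCP at [0.248, 0.546, 0.223] pointing down, gripper open.
Joint ranges: [-2.97, 2.97], [-1.01, 2.36], [0.21, 2.38], [-0.96, 4.11], [0.2, 2.71], [-2.98, 2.98]. Speed limits (rad/s): [2.39, 2.39, 3.14, 3.14, 3.14, 3.14].

## Interface

Orientations are given as a unit quaternion [x, y, z, w].
In Python, from bench import move_ptp, servo_line, goto_joints, move_gripper, sleep, inverse_kinematics, capture, PlanningError, close_job, spot_in, silhouettes, current_clock, current_joint_pos, current_qvel, current_joint_torque, current_position, current_orientation, current_force, current_torque, current_finger_gap gives the robot as it stands. Calls block until the motion is done:
- move_ptp(position, orientation): joint-space move of the TCP to a pose.
- servo_line(position, orientation=None, rate=0.15, contact_N=None): straight line of the TCP; orientation=None keeps the orientation; rate is the mean speed in m/s. With contact_N (N) it stops when the force on the tool has changed by that much, and returns True; else False.
- goto_joints(angles): joint-space move.
- move_gripper(opening): finger opening in m; the grip force is fixed at half the most; returns when the fingers have stopped.
- sleep(seconds).
- inverse_kinematics(position, orientation): joint angles nearest the present ones, or None.
- capture(name): name is "side" or "top"; returns a dict with "image" (480x640x3 uint8, blue, green, red), "range_z" (480x640 float32, m along the optical axis (not along the pixel's ray), 0 where there is no reading), "intrinsics" (3x3 intrinsics, pixels), "k1" (the pictures are not rectified: a ray, as slopes to the right and down, at radius r is drawn at 1 + k1 r^2 times it, then the intrinsics apply), "R" (3x3) and "t" (3): a world point X has camera coordinates R X + t. Camera axes: x right, y down, z forward; pixel columns grow to the right and rows downward; lengths in m; the calibration is good to about 2 mm. A picture is of the moment at which its call begins.
A pose or a line that the arm cannot do raises PlanningError and nothing moves.
- close_job(): hands the job in, once; it reports no verdict.
Trained networks look in the newest picture that a camera, given by its name, has taken for a name from the list of things; names that differ only in an ending like _2 or _b are one class to them, and where a whole thing is asked for, a point or a joint stands for the part that bears it (a point fixed in the world has none). Each returns a list of dicts, best first, with "conf" (0 to 1); they miss things now and then, are a little off and sometimes report something else, mostly with a low value. They report only what shows in the picture. A call takes as long as a camera call.
- spot_in(camera, query): "xy" ([column, row] in pixels, amid what is visible of it).
- silhouettes(camera, query): "region" (480x640 bool, what is visible of it) and "xy" ([column, row] in pixels, amid what is visible of it).
Readings, each from a call of its own:
- current_clock(): time.
- current_joint_pos(): joint angles.
- current_qvel(): joint speeds.
- current_joint_torque(): joint torques, N m.
- current_position(): TCP position.
- current_orientation(): TCP orientation.
- current_force(): force on the tool from outside, world axes, zero at the start.
- current_torque(): the same for the moment, N m.
- current_finger_gap(): finger opening in m.
Only numpy, scipy, OpenCV 4.12 (cv2) and the standard library are available. Lean on these libraries where they do the work, as an engineer would, in place of code of your own. Each camera call takes 0.05 s, during which the arm holds its last target. There are 200 camera calls.

## Task

The desk lamp's new red head is standing on the desk. Hang it by its hook in the groove between the two brass collars at the bare end of the lamp's swinging arm, and slide the dark counterweight along the arm until the arm floats level by itself, with everything let go and still. Carry the head without dropping it, and do not shift or knock over the other things on the desk.

Things in the scene. Friction and masses are not known exactly. Their poses are not given: they have to be found in the camera images.
- pivot (a point): Pivot of the desk lamp's arm, 300 mm above the desk; fixed, turned about the vertical only. Its y runs along the arm when level, towards the end where the head hangs; its x is level, across the arm, away from the robot. The arm is a round aluminium bar 10 mm thick, centre line 40 mm below the pivot, from 188 mm on the +y side to 250 mm on the -y side; a plate 22 mm long joins it to the pivot.
- lamp_foot (a point): Centre of the underside of the lamp's heavy round foot (fixed to the desk), 150 mm across, 21 mm high, 30 mm along +x from the pivot. A column 16 mm thick (24 mm at its top) rises here to 319 mm and carries the pivot pin. Axes as for pivot.
- beam (a joint): Tilt of the arm (rad): 0 is level, positive when the end for the head (+y) is up; stops at -0.14 and 0.14. Starts on the 0.14 stop. Swings freely with little friction and comes to rest in about 3 s. With the head on it returns to level with about 0.4 Nm per rad, so 0.1 rad of tilt asks for about 8 mm of counterweight travel: inwards (towards the pivot) when positive.
- groove (a point): Top of the bar at the middle of the groove where the head hangs: 170 mm from the pivot along the arm's +y, 5 mm above the bar's centre line. Axes are the arm's and tilt with it. The groove is 17 mm wide, between two brass collars 18 mm across and 5 mm thick.
- weight (a joint): Place of the counterweight (m): its centre is 60 mm + this value from the pivot, on the -y side; range 0 to 0.165, growing outwards. It stays where it is left; 2 to 3 N slide it. It weighs 0.50 kg; the bar alone is in balance. The head's mass is unknown, 0.25 to 0.47 kg; balance lies between 0.02 and 0.105, and the weight starts further out.
- weight_mid (a point): Centre of the counterweight, on the bar's centre line: a dark steel cylinder with a red band lying along the bar, 38 mm across, 36 mm long (44 mm with its thinner end collars). Axes are the arm's.
- head_knob (a point): Centre of the black grip knob on top of the lamp head: upright cylinder 24 mm across, 32 mm tall, centre 188 mm above the head's underside. The head stands upright. z is up; x points out of the open mouth of the hook; y is the way the bar runs through the hook.
- head_hook (a point): Underside of the crown of the head's hook, on the head's axis, 38 mm below the knob's centre: what rests on the bar. 6 mm round wire: from the dome's top (92 mm above the underside) out to x = -16 mm, straight up from 104 to 138 mm, over the crown and down to a tip at x = +14 mm ending 138 mm above the underside. Mouth open on the +x side below the tip, and right through along y.
- head_base (a point): Centre of the underside of the head's red dome shade: 90 mm across at the bottom, narrowing to 22 mm at the top, 88 mm tall. Mass 0.25 to 0.47 kg, centre of mass about 36 mm above this point. Axes as for head_knob.
- flask: Not to be disturbed: blue steel vacuum flask standing upright, 66 mm across, 205 mm tall. Origin at the centre of its underside, z up.
- pen_pot: Not to be disturbed: black pen pot, 74 mm across, 100 mm tall, with pens sticking up to 194 mm. Origin at the centre of its underside, z up.
- stapler: Not to be disturbed: stapler lying along its x axis, 130 x 36 mm, 58 mm tall. Origin at the centre of its underside, z up.
- clock: Not to be disturbed: red alarm clock standing, 42 x 108 mm, 107 mm tall, dial towards its -x. Origin at the centre of its underside, z up.
- mouse: Not to be disturbed: black computer mouse, 108 (x) x 60 mm, 35 mm tall. Origin at the centre of its underside, z up.
- tape: Not to be disturbed: grey desk tape dispenser, 62 x 140 (y) mm, 80 mm tall. Origin at the centre of its underside, z up.
- mug: Not to be disturbed: white mug with a handle towards its +y, 80 mm across, 92 mm tall. Origin at the centre of its underside, z up.

How it is judged:
On the way:
1. the head hangs by its hook in the groove of the arm, let go (distance between head_hook and groove below 0.012 m and contact force between the fingers and head below 0.1 N and angle between head_knob's own z axis and vertical below 0.35 rad), for 0.3 s.
At the end, for the whole second after the job is handed in: The head hangs upright (0.2 rad) by its hook in the groove (crown within 12 mm of it), let go; the arm floats level within 0.045 rad; arm, counterweight and head are still; the seven other loose things stand upright within 25 mm of where they began (distance between head_hook and groove below 0.012 m and angle between each of head_knob, flask, pen_pot, stapler, clock, mouse, tape, mug's own z axis and vertical below 0.2 rad and value of joint beam between -0.045 and 0.045 rad and velocity of joint beam between -0.05 and 0.05 rad/s and velocity of joint weight between -0.005 and 0.005 m/s and linear speed of head below 0.03 m/s and distance of each of flask, pen_pot, stapler, clock, mouse, tape, mug from where it was at the start of the episode below 0.025 m); the robot touches nothing.
It fails at once if a bystander is shifted more than 25 mm or knocked over (distance of any of flask, pen_pot, stapler, clock, mouse, tape, mug from where it was at the start of the episode above 0.025 m or angle between any of flask, pen_pot, stapler, clock, mouse, tape, mug's own z axis and vertical above 0.5 rad).
It fails at once if the head is dropped or thrown (moves faster than 1.2 m/s) or tipped over (linear speed of head above 1.2 m/s or angle between head_knob's own z axis and vertical above 1 rad).
It also fails if it takes over 72 s, if anything falls off the work surface, if the arm or the gripper's body presses on something with over 40 N, if the wrist force passes 120 N, or if a joint passes its speed limit or range.

## Working session

There is one attempt and no reset: what is moved stays moved. The work goes in short steps, each a Python script; the robot and the scene stay as the last script left them, time stands still between calls to the robot, and variables do not carry over. Pictures are saved under pics/ and viewed, about 8 in all and at most 12, crops included, and the job is handed in when it is done.

```bash
ls; mkdir -p pics; cat > h.py <<'E'
import numpy as np, cv2
from bench import *
from scipy.spatial.transform import Rotation as Rn
def cap(n,save=None):
    c=capture(n)
    if save: cv2.imwrite(f'pics/{save}.png',c['image'])
    return c
def cloud(c):
    K=np.array(c['intrinsics'],float);h,w=c['range_z'].shape
    u,v=np.meshgrid(np.arange(w),np.arange(h))
    xd=np.stack([(u-K[0,2])/K[0,0],(v-K[1,2])/K[1,1]],-1)
    x=xd.copy()
    for _ in range(8): x=xd/(1+c['k1']*(x**2).sum(-1,keepdims=True))
    z=c['range_z'];P=np.concatenate([x,np.ones((h,w,1))],-1)*z[...,None]
    W=(P-np.array(c['t']))@np.array(c['R'])
    W[z<=0]=np.nan
    return W
def proj(c,X):
    X=np.atleast_2d(X);p=X@np.array(c['R']).T+np.array(c['t']);s=p[:,:2]/p[:,2:]
    s=s*(1+c['k1']*(s**2).sum(1,keepdims=True));K=np.array(c['intrinsics'])
    return s*[K[0,0],K[1,1]]+[K[0,2],K[1,2]]
def down(a): # tool down, jaw axis x at yaw a
    return (Rn.from_euler('z',a)*Rn.from_euler('x',np.pi)).as_quat()
E
python3 - <<'E'
from h import *
ims=[]
for n in('side','top'):
    c=cap(n,n+'0');W=cloud(c);ims.append(c['image'])
    print(n,'campos',-np.array(c['R']).T@np.array(c['t']),'fwd',np.array(c['R'])[2],c['k1'])
    for q in['head_knob','head_hook','head_base','weight_mid','groove','pivot','flask','pen_pot','stapler','clock','mouse','tape','mug','lamp_foot']:
        try:
            r=silhouettes(n,q)[:2]
            for d in r:
                p=W[d['region']];p=p[~np.isnan(p[:,0])]
                print(q,round(d['conf'],2),np.round(d['xy']),len(p),np.round(np.percentile(p,[2,50,98],axis=0),3).tolist() if len(p) else '')
        except Exception as e: print(q,e)
        if q in('head_knob','head_hook','groove','weight_mid','pivot','head_base'):
            print('  spot',[(round(d['conf'],2),np.round(d['xy'],1).tolist()) for d in spot_in(n,q)[:2]])
print(current_orientation(),down(0),current_clock())
E
```

```text
pics
side campos [-0.01578756 -0.8832468   0.80611945] fwd [ 0.48763372  0.70958471 -0.50862844] -0.09202964759827625
head_knob 0.72 [299. 317.] 1286 [[0.389, -0.133, 0.007], [0.423, -0.106, 0.053], [0.46, -0.076, 0.204]]
  spot [(0.69, [299.3, 318.6])]
head_hook 0.91 [300. 316.] 1379 [[0.388, -0.133, 0.003], [0.424, -0.105, 0.052], [0.467, -0.037, 0.204]]
  spot [(0.9, [296.4, 316.1])]
head_base 0.76 [298. 316.] 1302 [[0.389, -0.133, 0.006], [0.424, -0.105, 0.054], [0.464, -0.07, 0.205]]
head_base 0.62 [400. 399.] 1405 [[0.418, -0.439, 0.01], [0.46, -0.414, 0.03], [0.517, -0.383, 0.038]]
  spot [(0.98, [295.8, 314.8])]
weight_mid 0.8 [376. 230.] 307 [[0.591, -0.176, 0.223], [0.602, -0.163, 0.243], [0.624, -0.139, 0.254]]
weight_mid 0.69 [297. 316.] 1398 [[0.389, -0.133, 0.003], [0.424, -0.105, 0.052], [0.494, 0.002, 0.204]]
  spot [(0.77, [375.9, 233.5]), (0.24, [297.7, 315.5])]
groove 0.95 [343. 215.] 912 [[0.536, -0.205, 0.225], [0.591, -0.071, 0.253], [0.622, 0.205, 0.308]]
  spot [(0.94, [344.4, 214.9]), (0.43, [401.2, 397.4])]
pivot 0.83 [328. 242.] 3314 [[0.535, -0.18, 0.002],
[... 2642 characters left out ...]
] 583 [[0.351, -0.302, 0.042], [0.374, -0.249, 0.099], [0.393, -0.202, 0.109]]
mouse 0.68 [444. 288.] 733 [[0.422, -0.435, 0.012], [0.469, -0.401, 0.031], [0.522, -0.373, 0.043]]
tape 0.6 [322. 187.] 1055 [[0.722, -0.103, 0.001], [0.75, -0.04, 0.027], [0.787, 0.03, 0.082]]
mug 0.68 [430. 219.] 820 [[0.621, -0.409, -0.002], [0.661, -0.367, 0.03], [0.698, -0.319, 0.096]]
lamp_foot 0.74 [178. 265.] 645 [[0.472, 0.323, -0.001], [0.506, 0.365, 0.062], [0.539, 0.392, 0.173]]
lamp_foot 0.72 [299. 234.] 2564 [[0.535, -0.172, 0.008], [0.593, 0.027, 0.022], [0.667, 0.187, 0.317]]
[ 8.40824655e-01  5.41307578e-01 -7.39720875e-05  3.37204905e-05] [1.000000e+00 0.000000e+00 0.000000e+00 6.123234e-17] 2.1
```

```bash
python3 - <<'E'
from h import *
cs={};Ws={}
for n in('side','top'):
    cs[n]=cap(n);Ws[n]=cloud(cs[n])
a=cs['side']['image'];b=cs['top']['image']
cv2.imwrite('pics/v1.png',np.hstack([cv2.resize(a[180:440,200:500],None,fx=1.33,fy=1.33,interpolation=3),cv2.resize(b[160:360,150:450],None,fx=1.33,fy=1.73)[:345]]))
s=cv2.resize(a[260:370,250:345],None,fx=5,fy=5,interpolation=cv2.INTER_CUBIC);cv2.imwrite('pics/v2.png',s)
for n in Ws:
    W=Ws[n].reshape(-1,3)
    # knob top / head
    m=(abs(W[:,0]-.431)<.05)&(abs(W[:,1]+.088)<.05)
    k=W[m&(W[:,2]>.17)]; print(n,'knob',len(k),k.mean(0).round(4),np.percentile(k,[3,97],axis=0).round(4).tolist())
    hk=W[m&(W[:,2]>.095)&(W[:,2]<.165)];print('hook pts',np.round(hk[::max(1,len(hk)//25)],3).tolist())
    # dome slices
    for z0,z1 in((.005,.03),(.03,.06)):
        d=W[m&(W[:,2]>z0)&(W[:,2]<z1)]
        A=np.c_[2*d[:,:2],np.ones(len(d))];s=np.linalg.lstsq(A,(d[:,:2]**2).sum(1),rcond=None)[0]
        print('dome',z0,s[:2].round(4),np.sqrt(s[2]+s[0]**2+s[1]**2).round(4))
    bb=W[(W[:,0]>.5)&(W[:,0]<.68)&(W[:,1]>-.26)&(W[:,1]<.23)&(W[:,2]>.215)&(W[:,2]<.335)]
    for y in np.arange(-.24,.24,.02):
        q=bb[abs(bb[:,1]-y)<.01]
        if len(q): print(round(y,2),len(q),np.percentile(q,[5,50,95],axis=0)[:,[0,2]].round(3).tolist(), q[:,1].min().round(3),q[:,1].max().round(3))
E
```

```text
Traceback (most recent call last):
ValueError: all the input array dimensions except for the concatenation axis must match exactly, but along dimension 0, the array at index 0 has size 346 and the array at index 1 has size 345
```

```bash
python3 - <<'E'
from h import *
cs={};Ws={}
for n in('side','top'):
    cs[n]=cap(n);Ws[n]=cloud(cs[n])
a=cs['side']['image'];b=cs['top']['image']
cv2.imwrite('pics/v1.png',np.hstack([cv2.resize(a[180:440,200:500],(400,346)),cv2.resize(b[150:360,140:460],(400,346))]))
s=cv2.resize(a[260:370,250:345],None,fx=5,fy=5,interpolation=cv2.INTER_CUBIC);cv2.imwrite('pics/v2.png',s)
for n in Ws:
    W=Ws[n].reshape(-1,3)
    m=(abs(W[:,0]-.431)<.05)&(abs(W[:,1]+.088)<.05)
    k=W[m&(W[:,2]>.17)]; print(n,'knob',len(k),k.mean(0).round(4),np.percentile(k,[3,97],axis=0).round(4).tolist())
    hk=W[m&(W[:,2]>.095)&(W[:,2]<.165)];print('hook pts',np.round(hk[::max(1,len(hk)//25)],3).tolist())
    for z0,z1 in((.005,.03),(.03,.06)):
        d=W[m&(W[:,2]>z0)&(W[:,2]<z1)]
        A=np.c_[2*d[:,:2],np.ones(len(d))];s=np.linalg.lstsq(A,(d[:,:2]**2).sum(1),rcond=None)[0]
        print('dome',z0,s[:2].round(4),np.sqrt(s[2]+s[0]**2+s[1]**2).round(4))
    bb=W[(W[:,0]>.5)&(W[:,0]<.68)&(W[:,1]>-.26)&(W[:,1]<.23)&(W[:,2]>.215)&(W[:,2]<.335)]
    for y in np.arange(-.24,.24,.02):
        q=bb[abs(bb[:,1]-y)<.01]
        if len(q): print(round(y,2),len(q),np.percentile(q,[5,50,95],axis=0)[:,[0,2]].round(3).tolist(), q[:,1].min().round(3),q[:,1].max().round(3))
E
```

```text
side knob 169 [ 0.4289 -0.0964  0.1939] [[0.4198, -0.1044, 0.1753], [0.4402, -0.0833, 0.2059]]
hook pts [[0.435, -0.092, 0.165], [0.433, -0.095, 0.164], [0.435, -0.091, 0.158], [0.43, -0.093, 0.159], [0.427, -0.086, 0.154], [0.43, -0.093, 0.156], [0.437, -0.096, 0.155], [0.427, -0.086, 0.151], [0.43, -0.094, 0.154], [0.436, -0.097, 0.153], [0.422, -0.08, 0.147], [0.426, -0.086, 0.148], [0.437, -0.099, 0.151], [0.421, -0.085, 0.147], [0.437, -0.103, 0.15], [0.423, -0.082, 0.141], [0.441, -0.105, 0.147], [0.443, -0.102, 0.142], [0.443, -0.105, 0.141], [0.443, -0.105, 0.138], [0.439, -0.107, 0.135], [0.441, -0.107, 0.132], [0.439, -0.105, 0.126], [0.441, -0.106, 0.122], [0.444, -0.106, 0.118], [0.445, -0.103, 0.113], [0.444, -0.105, 0.111], [0.443, -0.107, 0.111], [0.443, -0.106, 0.107], [0.439, -0.103, 0.104], [0.435, -0.097, 0.1], [0.438, -0.105, 0.103], [0.435, -0.101, 0.099]]
dome 0.005 [ 0.4321 -0.0892] 0.0445
dome 0.03 [ 0.4294 -0.0951] 0.0322
-0.22 11 [[0.614, 0.225], [0.616, 0.231], [0.622, 0.236]] -0.213 -0.21
-0.2 43 [[0.613, 0.223], [0.618, 0.23], [0.626, 0.234]] -0.21 -0.191
[... 2646 characters left out ...]
0.605, 0.319]] 0.01 0.03
0.04 120 [[0.566, 0.246], [0.593, 0.311], [0.61, 0.322]] 0.03 0.049
0.06 44 [[0.563, 0.238], [0.568, 0.267], [0.593, 0.274]] 0.051 0.069
0.08 32 [[0.557, 0.267], [0.562, 0.272], [0.567, 0.277]] 0.071 0.089
0.1 32 [[0.554, 0.271], [0.559, 0.274], [0.564, 0.281]] 0.091 0.109
0.12 31 [[0.549, 0.271], [0.553, 0.277], [0.559, 0.282]] 0.111 0.129
0.14 32 [[0.545, 0.276], [0.55, 0.281], [0.555, 0.285]] 0.13 0.148
0.16 36 [[0.541, 0.278], [0.546, 0.284], [0.552, 0.29]] 0.15 0.17
0.18 39 [[0.535, 0.282], [0.541, 0.286], [0.547, 0.294]] 0.171 0.19
0.2 40 [[0.53, 0.283], [0.538, 0.288], [0.544, 0.297]] 0.19 0.21
0.22 11 [[0.531, 0.25], [0.538, 0.291], [0.611, 0.296]] 0.21 0.224
```

View pics/v1.png

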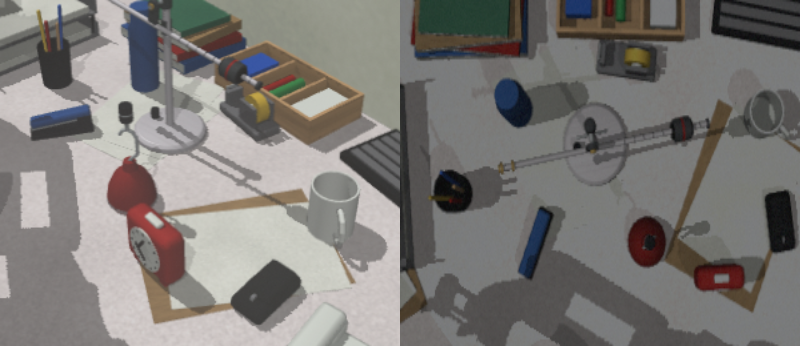

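View pics/v2.png

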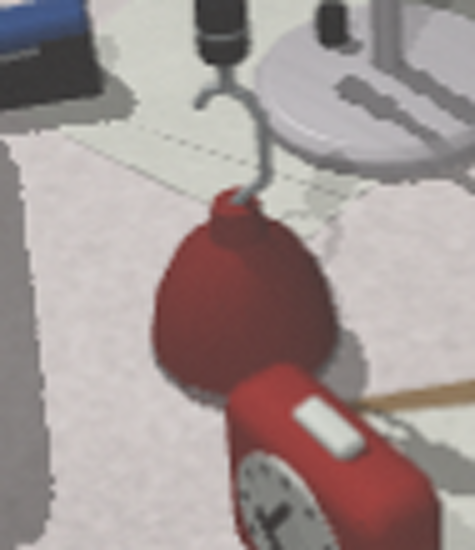

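v1 shows the head left of the paper, near the clock, and the arm with two brass collars at its left end. v2 shows the hook's stem at (265,150) and its tip at (205,100), so the mouth faces away and to the left. Next I refine the hook yaw and groove position.

```bash
python3 - <<'E'
from h import *
C0=np.array([.430,-.0895])
for n in('side','top'):
    c=cap(n);Wf=cloud(c);W=Wf.reshape(-1,3)
    cam=-np.array(c['R']).T@np.array(c['t'])
    m=(abs(W[:,0]-.431)<.03)&(abs(W[:,1]+.09)<.03)&(W[:,2]>.106)&(W[:,2]<.15)
    h=W[m]; v=h-cam; v/=np.linalg.norm(v,axis=1)[:,None]; h=h+.0025*v
    d=h[:,:2]-C0; u,s,vt=np.linalg.svd(d-d.mean(0)); a=vt[0]; a=a*np.sign(a[1])
    print(n,'yaw PCA',np.degrees(np.arctan2(a[1],a[0])).round(1),'n',len(h),'mean',d.mean(0).round(4),'range',np.percentile(d@a,[2,98]).round(4))
    st=h[(d@a<0)&(h[:,2]<.136)];
    if len(st): print(' stem',st.mean(0).round(4),'yaw',np.degrees(np.arctan2(*(C0-st.mean(0)[:2])[::-1])).round(1))
    # bar line
    b=W[(W[:,0]>.52)&(W[:,0]<.64)&(((W[:,1]>-.12)&(W[:,1]<-.01))|((W[:,1]>.06)&(W[:,1]<.15)))&(W[:,2]>.235)&(W[:,2]<.29)]
    v=b-cam; v/=np.linalg.norm(v,axis=1)[:,None]; b=b+.004*v
    p=np.median(b,0); 
    for _ in range(4):
        u,s,vt=np.linalg.svd(b-p,full_matrices=False); a=vt[0]*np.sign(vt[0][1]); r=np.linalg.norm(np.cross(b-p,a),axis=1); b=b[r<.006]; p=b.mean(0)
    print(' bar p',p.round(4),'dir',a.round(4),'yaw',np.degrees(np.arctan2(a[1],a[0])).round(2),'tilt',np.arcsin(a[2]).round(4),len(b))
    # points near the axis: ends, brass, dark
    t=(Wf-p)@a; r=np.linalg.norm(np.cross(Wf-p,a),axis=-1)
    on=(r<.012); hsv=cv2.cvtColor(c['image'],cv2.COLOR_BGR2HSV)
    print(' ends',np.nanpercentile(t[on],[0,.5,99.5,100]).round(4))
    br=on&(hsv[...,1]>90)&(hsv[...,0]>8)&(hsv[...,0]<35)&(t>.1)
    print(' brass t',np.sort(t[br]).round(4).tolist())
    big=(r>.013)&(r<.024)&(t<-.05)&(abs(t+.16)<.07); print(' weight t',np.nanpercentile(t[big],[1,5,50,95,99]).round(4))
    f=W[(W[:,2]>.012)&(W[:,2]<.03)&(np.hypot(W[:,0]-.61,W[:,1]-.035)<.1)]
    A=np.c_[2*f[:,:2],np.ones(len(f))]; print(' foot extents',np.percentile(f,[1,99],axis=0)[:,:2].round(4).tolist())
    colm=W[(W[:,2]>.06)&(W[:,2]<.22)&(np.hypot(W[:,0]-.61,W[:,1]-.035)<.03)]; print(' column',len(colm),np.median(colm,0).round(4))
print(current_clock())
E
```

```text
side yaw PCA 127.5 n 53 mean [ 0.0085 -0.0086] range [-0.0207  0.0141]
 stem [ 0.4425 -0.103   0.1184] yaw 132.9
 bar p [0.58   0.0016 0.2574] dir [-0.1965  0.9702  0.1417] yaw 101.45 tilt 0.1422 271
 ends [-0.2185 -0.2179  0.7929  0.8198]
 brass t [0.1876, 0.1908, 0.191, 0.1914, 0.1917, 0.1927, 0.1928, 0.2106, 0.2107, 0.2108, 0.2116, 0.2123, 0.2129, 0.2134, 0.2153, 0.2165, 0.2166, 0.2203]
 weight t [-0.1807 -0.1776 -0.1618 -0.1426 -0.1399]
 foot extents [[0.5352, -0.0364], [0.6688, 0.0948]]
 column 317 [0.6005 0.0284 0.1424]
top yaw PCA 126.3 n 7 mean [-0.001   0.0008] range [-0.0185  0.0163]
 bar p [0.5751 0.0176 0.2591] dir [-0.1955  0.97    0.1442] yaw 101.4 tilt 0.1447 250
 ends [-0.2337 -0.2322  0.2028  0.2044]
 brass t [0.1743, 0.1748, 0.1752, 0.1759, 0.1762, 0.1768, 0.1771, 0.1955, 0.1959, 0.1967, 0.1975, 0.1979, 0.1983, 0.1987, 0.1991, 0.1995, 0.202, 0.2024, 0.2028, 0.2032, 0.2036]
 weight t [-0.1945 -0.1903 -0.172  -0.1533 -0.1516]
 foot extents [[0.5336, -0.0313], [0.6705, 0.1038]]
 column 11 [0.5974 0.029  0.1588]
2.4
```

```bash
cat >> h.py <<'E'
K=np.array([.430,-.0895,.188]); HY=np.radians(128); BY=np.radians(11.4)
G=np.array([.5395,.1975,.2895]); ex=np.array([np.cos(BY),np.sin(BY),0]); off=np.array([0,0,-.016])
E
cat > p1.py <<'E'
from h import *
import sys
j0=np.array(current_joint_pos());best=None
lo=np.array([-2.97,-1.01,.21,-.96,.2,-2.98]);hi=-lo; 
for a in np.radians(np.arange(-180,180,10)):
    q=[inverse_kinematics(p,down(y)) for p,y in((K+off,a),(K+off+[0,0,.19],a),(G+[0,0,.068]+off-.08*ex,a+BY-HY),(G+[0,0,.038]+off,a+BY-HY))]
    if any(x is None for x in q): continue
    q=np.array(q); c=abs(q[0]-j0).max()+abs(q[2]-q[1]).max()+ (abs(q[:,5]).max()>2.7)*9
    if best is None or c<best[0]: best=(c,a,q)
c,a,q=best;print(c,np.degrees(a));print(q.round(2))
np.save('a.npy',a)
move_ptp(K+off+[0,0,.08],down(a)); print(current_clock(),current_finger_gap(),current_position())
c=cap('side');cv2.imwrite('pics/v3.png',cv2.resize(c['image'][200:370,220:390],None,fx=3,fy=3,interpolation=3))
E
python3 p1.py
```

```text
4.025336631771409 -20.0
[[-0.36  0.19  1.91 -0.    1.05 -0.01]
 [-0.36  0.01  1.61 -0.    1.52 -0.01]
 [ 0.24  0.11  1.55  0.    1.48  2.62]
 [ 0.23  0.25  1.44  0.    1.45  2.61]]
4.7583 0.0878044147675867 [ 0.43020665 -0.08896837  0.25196389]
```

View pics/v3.png

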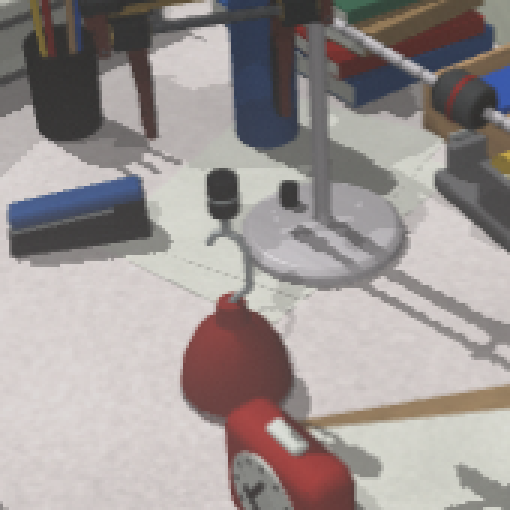

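v3 shows the open fingers, tips at (140,150) and (285,110), straddling the knob at (222,190) from above. I'll descend and grasp.

```bash
python3 - <<'E'
from h import *
a=float(np.load('a.npy'))
servo_line(K+off,rate=.15)
f0=np.array(current_force());move_gripper(.015)
print('gap',current_finger_gap(),'f',f0.round(2),np.array(current_force()).round(2))
servo_line(K+off+[0,0,.04],rate=.1);sleep(.3);f1=np.mean([current_force() for _ in range(5)],0)
print('m',-(f1-f0)[2]/9.81, f1.round(3),current_clock())
servo_line(K+off+[0,0,.19],rate=.2);sleep(.2);f2=np.array(current_force());print('m',-(f2-f0)[2]/9.81,f2.round(3))
move_ptp(G+[0,0,.068]+off-.08*ex,down(a+BY-HY));sleep(.2)
print(current_position(),current_finger_gap(),current_force(),current_clock())
for n in('side','top'):
    c=cap(n);W=cloud(c).reshape(-1,3)
    T=np.array(current_position())-off; 
    m=(np.hypot(W[:,0]-T[0],W[:,1]-T[1])<.055)&(W[:,2]<.318)&(W[:,2]>.12)
    hk=W[m&(W[:,2]>T[2]-.082)&(W[:,2]<T[2]-.04)];dm=W[m&(W[:,2]<T[2]-.1)&(W[:,2]>T[2]-.19)]
    cam=-np.array(c['R']).T@np.array(c['t']);v=hk-cam;v/=np.linalg.norm(v,axis=1)[:,None];hk=hk+.0025*v
    d=hk[:,:2]-T[:2];print(n,len(hk));
    if len(hk)>3:
        x=np.linalg.svd(d-d.mean(0))[2][0];x*=np.sign(x[0]);print('yaw',np.degrees(np.arctan2(x[1],x[0])),'along',np.percentile(d@ex[:2],[3,97]),'perp',np.mean(d@[-ex[1],ex[0]]))
    print('dome minmax',np.percentile(dm,[1,99],axis=0).round(3).tolist() if len(dm) else 0, 'T',T)
    cv2.imwrite(f'pics/c_{n}.png',c['image'])
a=cv2.imread('pics/c_side.png');b=cv2.imread('pics/c_top.png')
cv2.imwrite('pics/v4.png',np.hstack([cv2.resize(a[160:330,190:390],(450,382),interpolation=3),cv2.resize(b[180:330,180:330],(350,382),interpolation=3)]))
E
```

```text
gap 0.023452762926391636 f [ 0.12 -0.11  0.3 ] [ 1.2   0.27 -1.6 ]
m 0.48410617444217235 [-0.191  0.689 -4.447] 7.35
m 0.4433390338540988 [-0.168  0.088 -4.047]
[0.4611266  0.18145788 0.34152471] 0.02379492451489077 [-0.2740892   1.11611709 -4.12572654] 10.8917
side 46
yaw 12.3113654643128 along [-0.01648665  0.0165564 ] perp -0.00020540015206005295
dome minmax [[0.418, 0.134, 0.173], [0.497, 0.193, 0.255]] T [0.46115178 0.18150393 0.35754718]
top 0
dome minmax [[0.421, 0.135, 0.175], [0.503, 0.183, 0.236]] T [0.46112437 0.18152821 0.35751622]
```

View pics/v4.png

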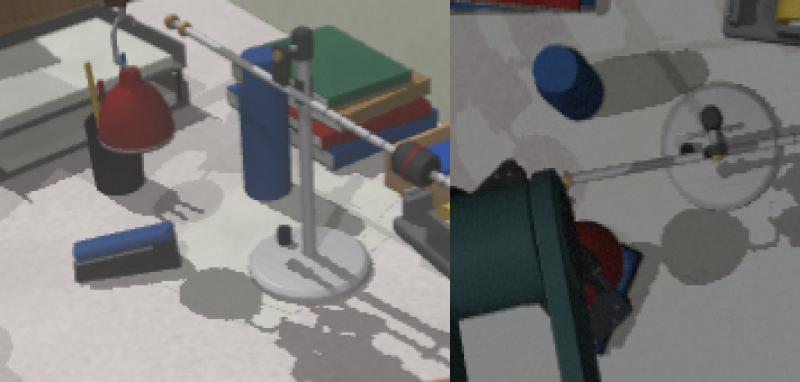

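v4 shows the head upright in the gripper. The measured hook yaw is 12.3°, against a target of 11.4°, and the mouth faces the bar. I'll thread the hook onto the bar.

```bash
python3 - <<'E'
from h import *
T=G+[0,0,.038]+off
print(servo_line(T+[0,0,.03],rate=.1,contact_N=6),current_force())
print(servo_line(T+[0,0,-.008],rate=.05,contact_N=2.5),(np.array(current_position())-T).round(4),np.array(current_force()).round(2),current_clock())
for n in('side',):
    c=cap(n);cv2.imwrite('pics/v5.png',cv2.resize(c['image'][150:280,200:340],(640,594),interpolation=3))
    print(proj(c,[G,G+[0,0,.038]]).round(1))
E
```

```text
False [-0.25576618  0.37495901 -4.26326446]
True [-0.0007 -0.0002 -0.0027] [2.2  0.11 0.58] 12.55
[[268.8 169.8]
 [267.6 156.3]]
```

View pics/v5.png

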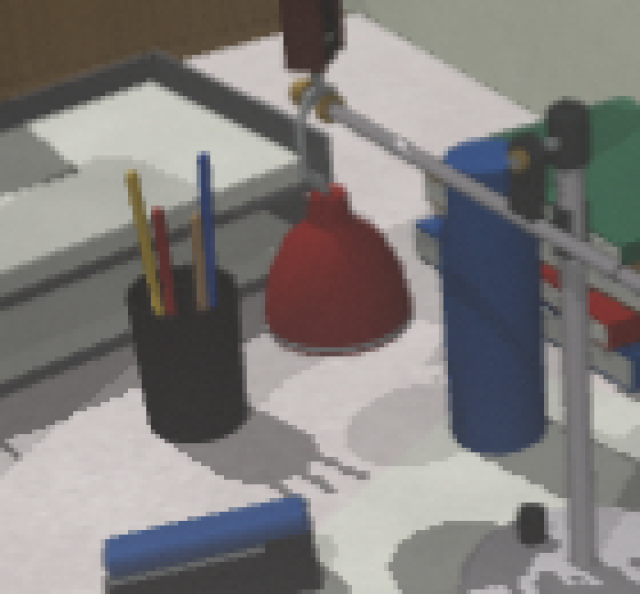

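v5 shows the hook wire at (312,95) seated between the two brass collars, with load on the bar. I'll release and retreat.

```bash
python3 - <<'E'
from h import *
move_gripper(.06); p=np.array(current_position()); servo_line(p+[0,0,.09],rate=.15)
print(current_clock(),current_force())
# move over toward the weight (bar direction from groove, s=-.191)
b=np.array([-np.sin(BY),np.cos(BY),0])
wt=np.array([.610,-.152,.2345])
best=None
for a in (BY,BY+np.pi):
    q=inverse_kinematics(wt+[0,0,.08],down(a))
    print(a,None if q is None else np.round(q,2))
    if q is not None and abs(q[5])<2.8:
        c=np.abs(np.array(q)-current_joint_pos()).max()
        if best is None or c<best[0]: best=(c,a)
np.save('aw.npy',best[1]); move_ptp(wt+[0,0,.10],down(best[1])); move_gripper(.085);print(current_clock(),current_position())
for n in('side','top'):
    c=cap(n,'d_'+n);Wf=cloud(c);W=Wf.reshape(-1,3);cam=-np.array(c['R']).T@np.array(c['t'])
    m=W[(W[:,0]>.53)&(W[:,0]<.64)&(((W[:,1]>-.12)&(W[:,1]<-.01))|((W[:,1]>.07)&(W[:,1]<.16)))&(W[:,2]>.22)&(W[:,2]<.285)]
    v=m-cam;m=m+.004*v/np.linalg.norm(v,axis=1)[:,None];p=np.median(m,0)
    for r in(.03,.02,.01,.006,.006):
        A=np.linalg.svd(m-p,full_matrices=False)[2][0];A*=np.sign(A[1]);k=np.linalg.norm(np.cross(m-p,A),axis=1)<r;m=m[k];p=m.mean(0)
    print(n,'tilt',np.arcsin(A[2]).round(4),len(m))
    w=silhouettes(n,'weight_mid')
    for d in w[:1]:
        x=Wf[d['region']];x=x[~np.isnan(x[:,0])];print('w',np.percentile(x,[5,50,95],axis=0).round(3).tolist(), np.percentile((x-G)@A,[3,50,97]).round(4))
a=cv2.imread('pics/d_side.png');b=cv2.imread('pics/d_top.png')
cv2.imwrite('pics/v6.png',np.hstack([cv2.resize(a[120:320,220:440],(420,382),interpolation=3),cv2.resize(b[170:300,230:410],(380,382),interpolation=3)]))
E
```

```text
14.0833 [-0.46940654  0.43140692 -0.07974027]
0.19896753472735357 [-0.35  0.34  1.32 -0.    1.49 -0.55]
3.3405601883171467 [-0.35  0.34  1.32  0.    1.49  2.59]
16.0333 [ 0.61002619 -0.15194788  0.33452062]
side tilt 0.1417 266
w [[0.591, -0.176, 0.224], [0.602, -0.162, 0.244], [0.619, -0.142, 0.254]] [-0.384  -0.3677 -0.3455]
top tilt 0.1372 220
w [[0.593, -0.141, 0.239], [0.605, -0.135, 0.249], [0.62, -0.131, 0.258]] [-0.3623 -0.3419 -0.3376]
```

View pics/v6.png

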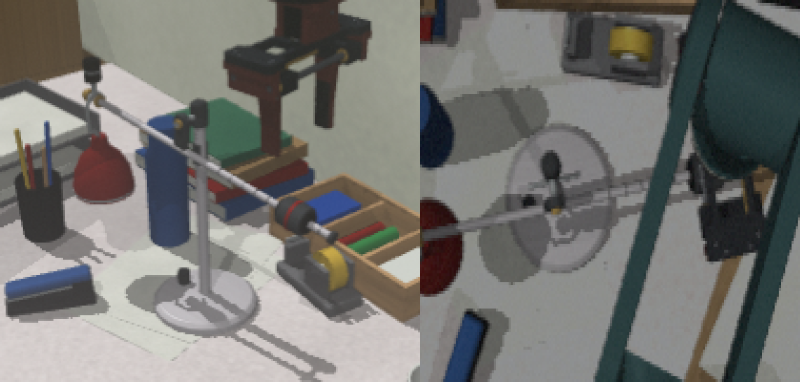

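v6 shows the head hanging free in the groove at (90,100), the arm on its upper stop, and the gripper above the weight at (297,215). I'll grip the weight across the bar, drag it about 45 mm inwards (head mass ≈ 0.43 kg) and release.

```bash
cat >> h.py <<'E'
def tilt(n='side'):
    c=cap(n,'last_'+n);Wf=cloud(c);W=Wf.reshape(-1,3);cam=-np.array(c['R']).T@np.array(c['t'])
    m=W[(W[:,0]>.53)&(W[:,0]<.62)&(((W[:,1]>-.05)&(W[:,1]<-.01))|((W[:,1]>.07)&(W[:,1]<.16)))&(W[:,2]>.215)&(W[:,2]<.3)]
    v=m-cam;m=m+.004*v/np.linalg.norm(v,axis=1)[:,None]
    m=m[abs((m-G)@ex)<.012];p=np.median(m,0)
    for r in(.03,.02,.01,.006,.006):
        A=np.linalg.svd(m-p,full_matrices=False)[2][0];A*=np.sign(A[1]);m=m[np.linalg.norm(np.cross(m-p,A),axis=1)<r];p=m.mean(0)
    return np.arcsin(A[2]).round(4),len(m)
B=np.array([-np.sin(BY),np.cos(BY),0])
E
python3 - <<'E'
from h import *
wt=np.array([.610,-.152,.234]);p=wt-[0,0,.019]
print(servo_line(p,rate=.12,contact_N=8))
f0=np.array(current_force());move_gripper(.03);print('gap',current_finger_gap(),(np.array(current_force())-f0).round(2))
d=np.array([*(B[:2]*np.cos(.14)),np.sin(.14)])
servo_line(p+.045*d,rate=.05);print('f',(np.array(current_force())-f0).round(2),current_clock())
move_gripper(.085)
for _ in range(5): print(current_clock(),tilt(),tilt('top'));sleep(.6)
a=cv2.imread('pics/last_side.png');cv2.imwrite('pics/v7.png',cv2.resize(a[120:320,220:440],(660,600),interpolation=3))
E
```

```text
False
gap 0.037168284231426686 [-0.98 -0.5   0.74]
f [-1.26  0.24  0.85] 19.2333
20.1083 (np.float64(-0.1232), 96) (np.float64(-0.1363), 139)
20.8083 (np.float64(-0.1221), 92) (np.float64(-0.1314), 152)
21.5083 (np.float64(-0.1243), 95) (np.float64(-0.1186), 139)
22.2083 (np.float64(-0.1248), 93) (np.float64(-0.1307), 141)
22.9083 (np.float64(-0.1275), 93) (np.float64(-0.1124), 146)
```

View pics/v7.png

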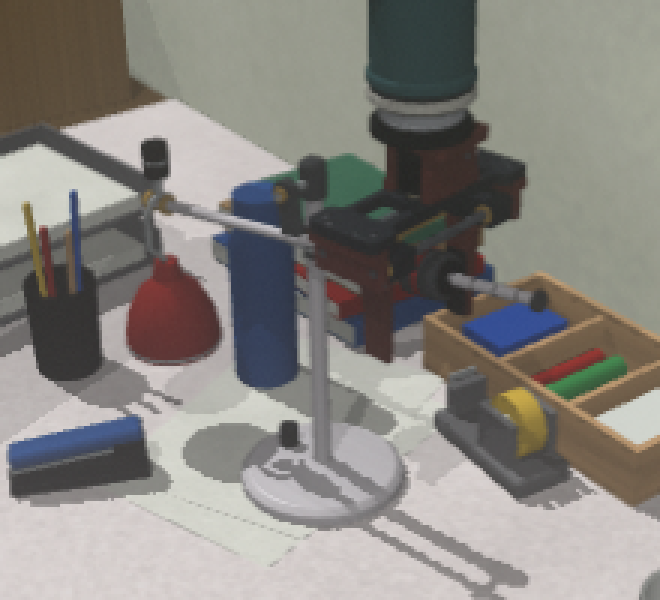

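v7 shows the head end now low and the weight, still between the open fingers, risen close to the gripper's palm at (430,270). I'll raise the gripper so it is clear, then re-measure the tilt and weight position.

```bash
cat >> h.py <<'E'
PV=np.array([.5739,.0270,.300])
def barpt(s,t,h=-.04): # point of the arm frame (y=s,z=h) in world
    return PV+B*(s*np.cos(t)-h*np.sin(t))+np.array([0,0,s*np.sin(t)+h*np.cos(t)])
def wpos(t,n='side'):
    c=cap(n);Wf=cloud(c);d=silhouettes(n,'weight_mid')
    for e in d[:1]:
        x=Wf[e['region']].reshape(-1,3);x=x[~np.isnan(x[:,0])]
        A=barpt(1,t)-barpt(0,t);x0=x-barpt(0,t);s=x0@A;r=np.linalg.norm(np.cross(x0,A),axis=1)
        k=(r>.012)&(r<.024); return round(e['conf'],2),np.percentile(s[k],[2,50,98]).round(4),k.sum()
E
python3 - <<'E'
from h import *
p=np.array(current_position());p[2]=barpt(-.146,-.13)[2]-.019
servo_line(p,rate=.1)
for _ in range(3): print(current_clock(),tilt(),tilt('top'));sleep(.5)
t=tilt()[0];print(wpos(t),wpos(t,'top'),current_force(),current_position(),barpt(-.146,t))
E
```

```text
24.15 (np.float64(-0.1179), 145) (np.float64(-0.1259), 141)
24.75 (np.float64(-0.1207), 146) (np.float64(-0.1298), 148)
25.35 (np.float64(-0.1184), 144) (np.float64(-0.1309), 143)
(0.71, array([-0.1679, -0.1514, -0.1295]), np.int64(256)) None [0.18993202 0.31216578 0.06829103] [ 0.60120702 -0.10834879  0.26027351] [ 0.6035013  -0.11980611  0.27791539]
```

```bash
cat > adj.py <<'E'
from h import *
import sys
def adj(ds,t,s):   # ds>0 = inwards
    q=barpt(s,t)-[0,0,.019]; servo_line(q,rate=.1); move_gripper(.03); g=current_finger_gap()
    q2=q+ds*(barpt(1,t)-barpt(0,t)); servo_line(q2,rate=.04); f=np.array(current_force()).round(2); move_gripper(.085)
    q2[2]=barpt(s+ds,0)[2]-.019; servo_line(q2,rate=.1)
    print('gap',g,'f',f)
    for i in range(4): sleep(.7);print(current_clock(),tilt(),tilt('top'))
    t=tilt()[0];print(wpos(t))
adj(*map(float,sys.argv[1:4]))
E
python3 adj.py -0.010 -0.125 -0.147
```

```text
gap 0.037209273262913324 f [-0.83 -0.5   0.4 ]
29.6 (np.float64(0.0167), 153) (np.float64(0.0176), 174)
30.4 (np.float64(0.0154), 147) (np.float64(0.0123), 175)
31.2 (np.float64(0.0161), 146) (np.float64(0.0158), 176)
32.0 (np.float64(0.0192), 151) (np.float64(0.0132), 176)
(0.85, array([-0.1786, -0.1654, -0.1442]), np.int64(215))
```

Both cameras put the tilt at about 0.016 rad and steady, well inside 0.045. I'll retreat and do a final check.

```bash
python3 - <<'E'
from h import *
p=np.array(current_position());servo_line(p+[0,0,.13],rate=.15);q=np.array(current_position())
try: move_ptp([.42,-.2,.42],current_orientation())
except PlanningError as e: print(e)
sleep(1.0)
for _ in range(3): print(current_clock(),tilt(),tilt('top'));sleep(.4)
print(np.array(current_force()).round(2),current_finger_gap(),current_position())
c=cap('top');W=cloud(c)
old=dict(flask=(228,213),pen_pot=(179,266),stapler=(244,295),clock=(394,318),mouse=(444,288),tape=(322,187),mug=(430,219))
for k,v in old.items():
    d=silhouettes('top',k)[:1];print(k,v,[np.round(e['xy']) for e in d])
a=cv2.imread('pics/last_side.png');cv2.imwrite('pics/v8.png',cv2.resize(a[120:440,190:510],(600,600),interpolation=3))
E
```

```text
35.1 (np.float64(0.0185), 103) (np.float64(0.0143), 174)
35.6 (np.float64(0.0175), 106) (np.float64(0.0183), 171)
36.1 (np.float64(0.0165), 103) (np.float64(0.0135), 180)
[0.78 0.18 0.9 ] 0.08499158632311057 [ 0.41999455 -0.20000605  0.41999091]
flask (228, 213) [array([228., 211.])]
pen_pot (179, 266) [array([179., 265.])]
stapler (244, 295) [array([245., 296.])]
clock (394, 318) []
mouse (444, 288) [array([446., 278.])]
tape (322, 187) [array([322., 183.])]
mug (430, 219) [array([432., 218.])]
```

View pics/v8.png

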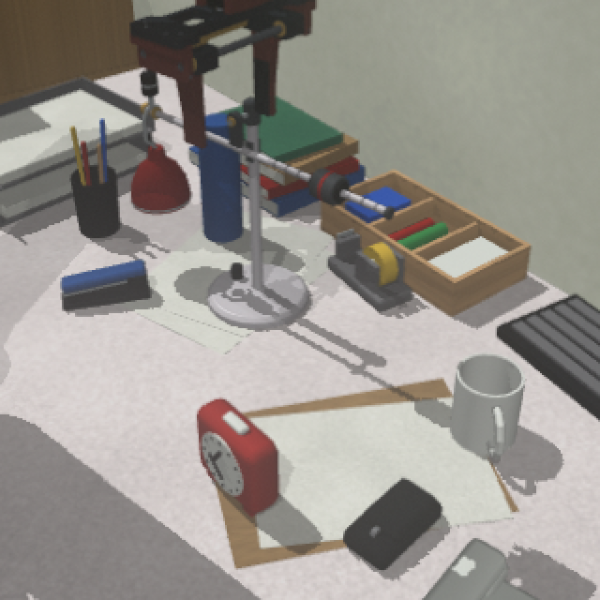

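v8 shows the head hanging upright in the groove at (150,105), the arm nearly level, the gripper clear of everything and all seven bystanders standing. The mouse and clock are partly hidden by the arm in the top view, but in the side view they look undisturbed. Handing in.

```bash
python3 -c "
from bench import *
close_job();print('ok')"
```

```text
the job is handed in; nothing more can be done
ok
```

I hung the red head by its hook in the groove and balanced the arm, then handed the job in at about 36 s on the robot's clock.

- **Counterweight:** I slid it about 45 mm inwards, using the head's mass estimated from the lift (about 0.43 kg). That was too far: the arm settled with the head end low, at about -0.12 rad. I moved the weight about 10 mm back out.
- **Arm:** in the last checks it was still at about +0.016 rad in both cameras (readings 0.0135 to 0.0185), inside the 0.045 limit.
- **Head:** it hangs upright between the collars, let go, with the gripper well away from everything.
- **Other things:** the flask, pen pot, stapler, tape and mug were detected within 4 pixels of where they began in the top view.
- **Checks that failed or disagreed:** in the top view the clock was not detected and the mouse read 10 pixels off, both probably because the robot arm partly hid them. In the side picture both stood and looked undisturbed, but I did not measure their positions again. The force readings for the head's mass also scattered, from about 0.41 to 0.48 kg.

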